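# Open the storage jar in its jar block

### The arm

A 7-joint arm with a two-finger parallel gripper is mounted at the origin on the work surface. World frame = base frame: x ahead of the robot, y to its left, z up, the work surface at z = 0. Lengths are in mm, angles in rad, forces in N, time in s.
With the tool pointing down it reaches from about 400 to 850 mm from the base axis. Payload 4.5 kg.
Tool frame: the origin (TCP) lies midway between the tips of the shut fingers; the grasp point (between the pads) lies 19 mm behind it; z points along the fingers, y is the line along which they close (so a half turn about z gives the same grasp; the last joint's range is limited). The gripper opens to 85 mm and grips with 20 to 120 N. Pads are 22 mm wide; open, the fingers measure 114 mm over their backs; the gripper's body (76 mm by 85 mm) begins 54 mm behind the grasp point. The pads swing forward as they close: fully open they stand 13 mm farther back than shut.
Start: joints at [1.358, 0.689, -0.195, 1.565, 0.157, 0.902, -0.215], TCP at [152.717, -606.079, 231.317] pointing down, gripper open.
Joint ranges: [-3.01, 3.01], [-0.46, 2.08], [-1.47, 1.51], [0.13, 2.56], [-1, 4.14], [0.04, 2.09], [-2.66, 2.66]. Speed limits (rad/s): [2.57, 2.57, 3.14, 3.14, 3.14, 3.14, 3.14].

### API

Orientations are given as a rotation vector (axis times angle).
In Python, from cell import manip gives the robot as it stands. The module is installed in compiled form; this text tells all that it offers.
- The arm moves only by the tool jog_arm, never from a script. Its argument "commands" is one flat list of numbers, 4 for each row, row after row: the shift along the tool's x, y, z in units of 50 mm (1.0 is 50 mm), then the turn about the tool's z in units of 6 degrees (1.0 is 6 degrees). In form: [x, y, z, turn, x, y, z, turn, ...]. A call has 1 to 5 rows; each row is the pose to reach, as a shift and turn from the pose commanded when the call began, along the tool's axes at that moment; what a row does not reach only later rows make up. A row lasts 1/10 s, in which the tool goes at most 50 mm and 8.59 degrees, less where a joint would pass 70% of its speed; a pose out of reach is approached as far as the arm can. A call with a gripper value outside its range is refused whole. "claw" is the finger opening in mm, from 0 to 85.4, set as the call begins (left out, the last holds). The fingers move at their own pace and stop on an object; "squeeze" is the grip in N (left out, the last holds). Time passes only in rows, so rows that repeat a pose let the fingers close. It gives the time, the measured TCP pose, the force, the opening and the grip force at its end, in the units of the state.
- manip.get_obs(): the state, without advancing time (a new reading comes with each control period).
- manip.get_image(name): name is "scene" or "top" or "wrist"; returns the picture (480x640x3 uint8, blue, green, red); there is no depth.
- manip.camera_params(name): a dict with "intrinsics" (3x3 intrinsics, pixels), "world_from_camera" (4x4, takes a point from camera to world coordinates); the wrist camera has in their place "tool_from_camera" (4x4, takes a point from camera to tool coordinates, whose origin is the TCP and whose axes are the flange's). Camera axes: x right, y down, z forward; pixel columns grow to the right and rows downward; lengths in mm; the calibration is good to about 2 mm. A picture is of the moment at which its call begins: read the wrist's pose just before it. camera_params takes no time and is no camera call.
- manip.finish_job(): hands the job in; it is judged then, once.
The state is a dict: "time_s": time; "q": joint angles; "joint_velocities": joint speeds; "tau": joint torques, N m; "tcp_pos": TCP position; "tool_rot": TCP orientation; "wrist_force": force on the tool from outside, world axes, zero at the start; "torque": the same for the moment, N m; "grip_width": finger opening in mm; "grasp_force": force on a finger pad.
Only numpy, scipy, OpenCV 4.12 (cv2) and the standard library are available. Lean on these libraries where they do the work, as an engineer would, in place of code of your own. Each camera call takes 0.05 s, during which the arm holds its last target. There are 200 camera calls.

### The job

Stand the square cream storage jar fully home in the square socket of the wooden jar block, so that the block keeps it from turning, with its lime-green lid still screwed on. Then unscrew the tight lid anticlockwise just until the thread lets go (about a quarter turn from fully tight, no more than a third of a turn), and lift it straight off. Finish while still holding the lid in the gripper, level, a finger's breadth or two (2 to 4 cm) clear above the open jar's mouth, with the jar still home in the block, and leave the other kitchen things alone.

Things in the scene. Friction and masses are not known exactly. Their poses are not given: they have to be found in the camera images.
- jar: Loose cream storage jar, 0.36 to 0.6 kg, standing on the worktop, lid screwed on. Square body 60 x 60 mm, 80 mm high with flat shoulders; above it a round neck 38 mm in diameter up to 106 mm. Origin: centre of the underside; z up; x, y square to the faces. A red stripe runs down the middle of the +x face. It may be carried by the lid. Standing free it turns along with the lid.
- lid: Loose lime-green ribbed screw lid, 58 mm in diameter, 24 mm high, 50 g. Origin: centre of its underside; z up. Screwed on, the origin is on the jar's axis, 88 to 90 mm above the jar's underside (8 mm above the shoulder; fingertips fit around it down to 3 mm above the shoulder) and rises about 2 mm per rad of unscrewing. Unscrewing takes 0.3 to 0.6 N m.
- lid_top (a point): Centre of the lid's top, 24 mm above its origin; a white line runs from here along lid +x. Line over the jar's red stripe (lid x along jar x): fully tight, against a stop. The lid starts 0 to 0.3 rad anticlockwise (from above) of that, comes free at 1.1 rad, lifts straight off from 1.15 rad, and meets a stop at 2.5 rad. It must end 1.1 to 2.1 rad from fully tight.
- jar_mouth (a point): Centre of the jar's mouth, at the rim of the neck, on the jar's axis 106 mm above its underside. A black rubber seal ring in the mouth pushes the lid up with 12 to 20 N while it is screwed on, and stands 2 to 5 mm above the rim.
- block: Fixed light-wood jar block, 110 x 110 mm, 32 mm high. Origin: centre of its underside. In its top is a square socket, sides along the block's x and y: 66 x 66 mm, flared at 45 degrees to 78 x 78 mm over its top 6 mm, flat floor (black mat) 6 mm above the worktop. The jar fits in any of four quarter turns with 3 mm play on each side, and can turn about 0.1 rad in it either way.
- block_in (a point): Centre of the socket's floor, 6 mm above the worktop: the jar's origin comes here when it is home.
- mug: Bystander: white mug, 76 mm in diameter, 90 mm high, with a handle. Origin: centre of the underside.
- tin: Bystander: red tin, 72 mm in diameter, 115 mm high. Origin: centre of the underside.
- spice: Bystander: small amber spice jar with a black cap, 44 mm in diameter, 85 mm high. Origin: centre of the underside.
- bowl: Bystander: blue bowl, 130 mm in diameter, 50 mm high. Origin: centre of the underside.
- saucer: Bystander: white saucer, 140 mm in diameter, 18 mm high. Origin: centre of the underside.
- spoon: Bystander: wooden spoon, 240 mm long, lying flat. Origin: below its middle; x along it.
There are look-alikes about, which are no part of the job. What is shaped like the jar but blue, purple or turquoise is not meant.

How it is judged:
By the outcome, as a careful person would: the job done as asked, in the order asked, and still so for the second after the job is handed in, while the arm keeps its last pose, push and grip.
It also fails if it takes over 45 s, if anything falls off the work surface, if the arm or the gripper's body presses on something with over 40 N, if the wrist force passes 120 N, or if a joint passes its speed limit or range.

## Working session

There is one attempt and no reset: what is moved stays moved. The work goes in short steps, Python scripts to look and compute and a tool call to move; the robot and the scene stay as the last step left them, time stands still between calls to the robot, and variables do not carry over. Pictures are saved under pics/ and viewed, at most 10 in all, crops included, and the job is handed in when it is done.

Besides the shell and the picture viewer there is one more tool, called after "Emit:" as name(argument=value, ...), one argument or row to a line, values as JSON. jog_arm: Moves the arm, as the interface text tells. Its arguments: {"type":"object","properties":{"commands":{"type":"array","items":{"type":"number"}},"claw":{"type":"number"},"squeeze":{"type":"number"}},"required":["commands"]}

```bash
mkdir -p pics; cat > h.py <<'E'
import numpy as np, cv2
from scipy.spatial.transform import Rotation as R
from cell import manip
def ray(name,px,z):
    p=manip.camera_params(name);K=p["intrinsics"];T=np.array(p["world_from_camera"])
    d=T[:3,:3]@np.linalg.solve(K,[px[0],px[1],1.]);o=T[:3,3]
    return o+d*(z-o[2])/d[2]
def proj(name,P):
    p=manip.camera_params(name);K=np.array(p["intrinsics"]);T=np.linalg.inv(np.array(p["world_from_camera"]))
    c=T[:3,:3]@np.array(P)+T[:3,3];u=K@c;return u[:2]/u[2]
E
python3 - <<'E'
from h import *
o=manip.get_obs();print({k:np.round(v,3).tolist() for k,v in o.items()})
print(R.from_rotvec(o["tool_rot"]).as_matrix().round(3))
for n in("top","scene"):
    cv2.imwrite(f"pics/{n}0.png",manip.get_image(n));p=manip.camera_params(n);print(n,np.round(p["intrinsics"],1).tolist(),np.round(p["world_from_camera"],3).tolist())
print(manip.camera_params("wrist"))
E
```

```text
{'time_s': 0.0, 'q': [1.358, 0.69, -0.194, 1.566, 0.157, 0.903, -0.215], 'joint_velocities': [-0.0, -0.002, 0.0, -0.0, -0.001, 0.002, -0.0], 'tau': [-0.0, -53.96, -1.266, -15.854, 0.009, 0.009, 0.0], 'tcp_pos': [152.474, -605.435, 230.464], 'tool_rot': [-3.116, -0.387, 0.001], 'wrist_force': [1.105, -1.04, 0.018], 'torque': [0.025, 0.012, -0.039], 'grasp_force': 0.0, 'grip_width': 85.525}
[[ 0.97   0.244 -0.001]
 [ 0.244 -0.97   0.002]
 [-0.    -0.002 -1.   ]]
top [[512.4, 0.0, 314.2], [0.0, 512.4, 236.0], [0.0, 0.0, 1.0]] [[0.003, -0.997, 0.079, 446.165], [-1.0, -0.003, 0.004, -8.894], [-0.003, -0.079, -0.997, 1392.148], [0.0, 0.0, 0.0, 1.0]]
scene [[439.1, 0.0, 325.3], [0.0, 439.1, 234.8], [0.0, 0.0, 1.0]] [[-0.519, 0.587, -0.622, 1116.54], [0.855, 0.362, -0.372, 319.485], [0.007, -0.725, -0.689, 733.335], [0.0, 0.0, 0.0, 1.0]]
{'intrinsics': array([[413.91733512,   0.        , 314.98908268],
       [  0.        , 413.91733512, 242.6801949 ],
       [  0.        ,   0.        ,   1.        ]]), 'tool_from_camera': array([[ 1.24134505e-03, -9.55345105e-01, -2.95489744e-01,
         7.53243392e+01],
       [ 9.99999170e-01,  1.28824400e-03,  3.59620431e-05,
         3.22800021e-01],
       [ 3.46306728e-04, -2.95489543e-01,  9.55345911e-01,
        -1.42999144e+02],
       [ 0.00000000e+00,  0.00000000e+00,  0.00000000e+00,
         1.00000000e+00]])}
```

View pics/top0.png

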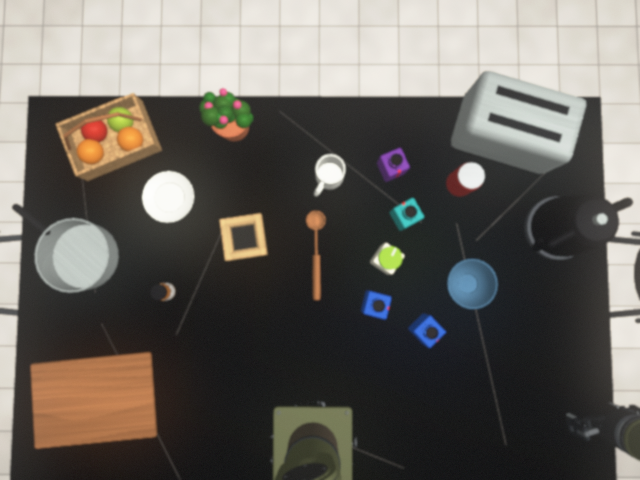

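View pics/scene0.png

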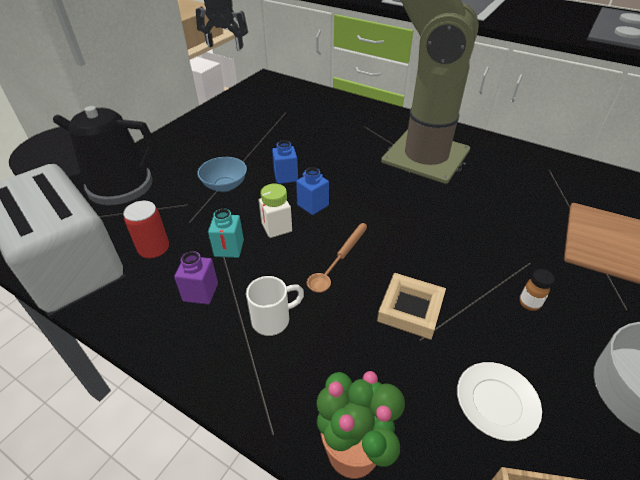

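The tabletop candidates in the top picture are:
- cream jar with lime lid at (389,258)
- purple at (394,164)
- turquoise at (407,213)
- blue at (377,305) and (428,331)

Only the one at (389,258) is cream with a lime-green lid, so that is the jar. The block is at (244,237). Next I confirm in an enlarged crop and measure.

```bash
python3 - <<'E'
from h import *
t=cv2.imread("pics/top0.png");s=cv2.imread("pics/scene0.png")
def crop(im,x,y,w,h,f):return cv2.resize(im[y:y+h,x:x+w],None,fx=f,fy=f,interpolation=cv2.INTER_CUBIC)
a=crop(t,364,233,50,50,6);b=crop(s,245,175,60,75,6);b=cv2.resize(b,(360,450));c=crop(t,210,202,70,70,6)
W=np.zeros((450,300+360,3),np.uint8)
W[:300,:300]=a;W[:450,300:660]=b
cv2.imwrite("pics/crop1.png",W)
def big(m):
    c=max(cv2.findContours(m,cv2.RETR_EXTERNAL,cv2.CHAIN_APPROX_NONE)[0],key=cv2.contourArea);return c
for n,im,zs,roi in(("top",t,113+0,(364,233,50,50)),("scene",s,101,(245,175,60,75))):
    h=cv2.cvtColor(im,cv2.COLOR_BGR2HSV);x,y,w,hh=roi
    m=np.zeros(im.shape[:2],np.uint8);m[y:y+hh,x:x+w]=cv2.inRange(h,(30,100,80),(45,255,255))[y:y+hh,x:x+w]
    m=cv2.morphologyEx(m,cv2.MORPH_CLOSE,np.ones((5,5)))
    c=big(m);e=cv2.minAreaRect(c);M=cv2.moments(c);ce=(M["m10"]/M["m00"],M["m01"]/M["m00"]);print(n,"lid",ce,e,ray(n,ce,113 if n=="top" else 101))
# block: top plane z=32 outer
h=cv2.cvtColor(t,cv2.COLOR_BGR2HSV)
m=np.zeros(t.shape[:2],np.uint8);m[202:272,208:280]=(cv2.inRange(h,(8,40,110),(30,200,255)))[202:272,208:280]
c=big(m);r=cv2.minAreaRect(c);print("block",r)
P=np.array([ray("top",q,32)[:2] for q in cv2.boxPoints(r)]);print(P.round(1),P.mean(0));d=np.diff(P,axis=0);print(np.degrees(np.arctan2(d[:,1],d[:,0])),np.linalg.norm(d,axis=1))
# inner dark floor
m=np.zeros(t.shape[:2],np.uint8);m[222:254,230:260]=(t[222:254,230:260].max(2)<80)*255
r=cv2.minAreaRect(big(m));print("floor",r);P=np.array([ray("top",q,6)[:2] for q in cv2.boxPoints(r)]);print(P.mean(0))
# jar body
m=np.zeros(t.shape[:2],np.uint8);m[235:282,364:414]=(t[235:282,364:414].max(2)>90)*255
r=cv2.minAreaRect(big(m));print("jar",r);P=np.array([ray("top",q,70)[:2] for q in cv2.boxPoints(r)]);print(P.mean(0));d=np.diff(P,axis=0);print(np.degrees(np.arctan2(d[:,1],d[:,0])),np.linalg.norm(d,axis=1))
E
```

```text
top lid (390.6790567545963, 257.39768185451635) ((390.5, 256.5), (23.0, 23.0), 90.0) [ 494.05649681 -195.34283462  113.        ]
scene lid (273.4232804232804, 194.4405643738977) ((273.0, 194.5), (23.0, 26.0), 90.0) [ 492.8875784  -194.08310783  101.        ]
block ((242.78997802734375, 236.5299835205078), (43.41635513305664, 43.84062194824219), 81.8698959350586)
[[600.6 253. ]
 [617.6 137.2]
 [502.7 119.6]
 [485.9 234.7]] [551.69771576 186.13141839]
[ -81.65566661 -171.29086165   98.30601903] [117.04984594 116.22285014 116.27303289]
floor ((243.5499725341797, 236.84999084472656), (20.50609588623047, 20.36467742919922), 81.8698959350586)
[552.69584739 187.77492778]
jar ((388.2307434082031, 258.1538391113281), (27.735010147094727, 28.28971290588379), 33.690067291259766)
[ 493.77662073 -195.2830039 ]
[ -33.86227427 -123.79873847  145.94256249] [73.3870243  71.23374958 73.20389652]
```

View pics/crop1.png

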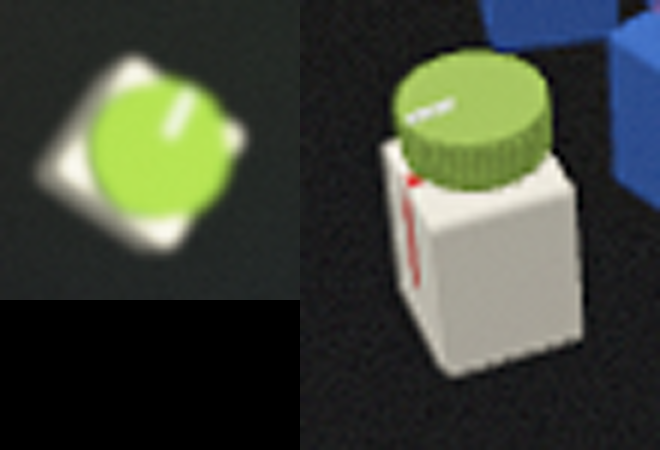

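The crop confirms it. It shows a cream square body with a lime lid, the red stripe on the jar's left face (world yaw about -34°), and the white lid line slightly anticlockwise of that (about -27°). Now I move towards it.

Emit:
jog_arm(
  commands=[0.8, -0.59, 0, 0, 1.6, -1.18, 0, 0, 2.4, -1.77, 0, 0, 3.2, -2.36, 0, 0, 4.0, -2.95, 0, 0],
  claw=85,
  squeeze=90,
)

```text
time_s: 0.6
tcp_pos: [311.4, -412.4, 231.1]
tool_rot: [-3.117, -0.386, 0.0]
wrist_force: [0.6, 0.7, -0.4]
grip_width: 85.0
grasp_force: 0.0
```

Emit:
jog_arm(
  commands=[0.8, -0.59, 0, 0, 1.6, -1.18, 0, 0, 2.4, -1.77, 0, 0, 3.2, -2.36, 0, 0, 3.82, -2.81, 0, 0],
)

```text
time_s: 1.1
tcp_pos: [463.3, -228.0, 231.2]
tool_rot: [-3.116, -0.391, -0.001]
wrist_force: [1.1, -0.6, 0.5]
grip_width: 84.8
grasp_force: 0.0
```

Emit:
jog_arm(
  commands=[0.79, -0.55, 0, 0, 0.79, -0.55, 0, 0, 0.79, -0.55, 0, 0],
)

```text
time_s: 1.4
tcp_pos: [493.6, -193.4, 230.9]
tool_rot: [-3.116, -0.392, 0.001]
wrist_force: [-0.4, 0.1, -0.5]
grip_width: 85.1
grasp_force: 0.0
```

```bash
cat >> h.py <<'E'
def wray(px,z,o):
    p=manip.camera_params("wrist");Tc=np.array(p["tool_from_camera"]);Rt=R.from_rotvec(o["tool_rot"]).as_matrix()
    d=Rt@Tc[:3,:3]@np.linalg.solve(p["intrinsics"],[px[0],px[1],1.]);c=np.array(o["tcp_pos"])+Rt@Tc[:3,3]
    return c+d*(z-c[2])/d[2]
def big(m):return max(cv2.findContours(m,cv2.RETR_EXTERNAL,cv2.CHAIN_APPROX_NONE)[0],key=cv2.contourArea)
def st():
    o=manip.get_obs();print({k:np.round(o[k],3).tolist() for k in("time_s","q","tcp_pos","wrist_force","torque","grip_width","grasp_force")});return o
E
python3 - <<'E'
from h import *
o=st();im=manip.get_image("wrist");cv2.imwrite("pics/w1.png",im)
h=cv2.cvtColor(im,cv2.COLOR_BGR2HSV);m=cv2.morphologyEx(cv2.inRange(h,(30,70,140),(45,255,255)),cv2.MORPH_CLOSE,np.ones((9,9)))
c=big(m);print(cv2.minEnclosingCircle(c))
P=np.array([wray(q[0],113,o)[:2] for q in c]).astype(np.float32);print(cv2.minEnclosingCircle(P),P.mean(0))
E
```

```text
{'time_s': 1.4, 'q': [0.375, 0.564, -0.141, 1.853, 0.112, 0.733, -1.149], 'tcp_pos': [493.59, -193.438, 230.932], 'wrist_force': [-0.385, 0.077, -0.519], 'torque': [0.005, 0.045, -0.005], 'grip_width': 85.076, 'grasp_force': 0.0}
((316.15533447265625, 231.7480926513672), 45.35517501831055)
((494.8457946777344, -193.90890502929688), 30.592649459838867) [ 495.31778 -194.11165]
```

View pics/w1.png

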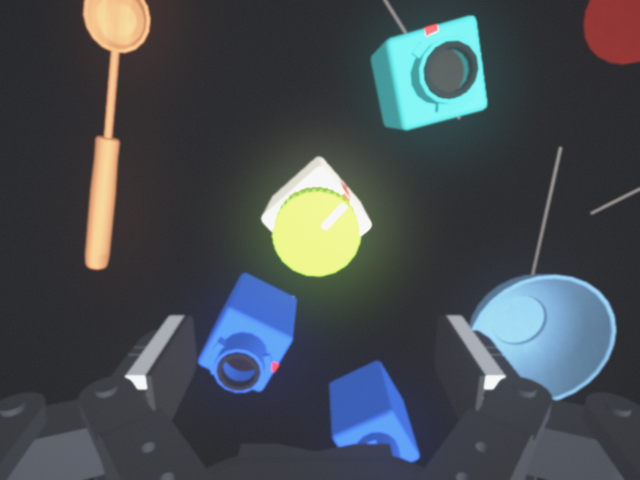

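The wrist view shows the lime lid at (316,232), less than 1.5 mm from the tool axis. The finger corridor is free: turquoise is at (430,70) and blue at (250,330). Now I descend.

Emit:
jog_arm(
  commands=[0.01, 0.02, 0.8, 0, 0.01, 0.02, 1.6, 0, 0.01, 0.02, 2.4, 0, 0.01, 0.02, 3.06, 0, 0.01, 0.02, 3.06, 0],
)

```text
time_s: 1.95
tcp_pos: [489.6, -196.6, 74.8]
tool_rot: [-3.116, -0.382, 0.014]
wrist_force: [-0.5, -0.3, 0.5]
grip_width: 84.6
grasp_force: 0.0
```

Emit:
jog_arm(
  commands=[0, 0, 0, 0, 0, 0, 0, 0, 0, 0, 0, 0, 0, 0, 0, 0, 0, 0, 0, 0],
  claw=50,
  squeeze=90,
)

```text
time_s: 2.45
tcp_pos: [494.6, -195.6, 80.3]
tool_rot: [3.117, 0.387, 0.004]
wrist_force: [-0.9, 2.7, 7.1]
grip_width: 56.2
grasp_force: 95.0
```

```bash
python3 -c "
from h import *
st();a=manip.get_image('wrist');b=manip.get_image('scene')[130:330,180:380];b=cv2.resize(b,(480,480));cv2.imwrite('pics/w2.png',cv2.resize(np.hstack([a,b]),(800,343)))"
```

```text
{'time_s': 2.45, 'q': [0.342, 0.807, -0.086, 1.97, 0.172, 0.369, -1.201], 'tcp_pos': [494.607, -195.616, 80.321], 'wrist_force': [-0.892, 2.703, 7.084], 'torque': [0.412, 0.297, -0.001], 'grip_width': 56.222, 'grasp_force': 95.001}
```

View pics/w2.png

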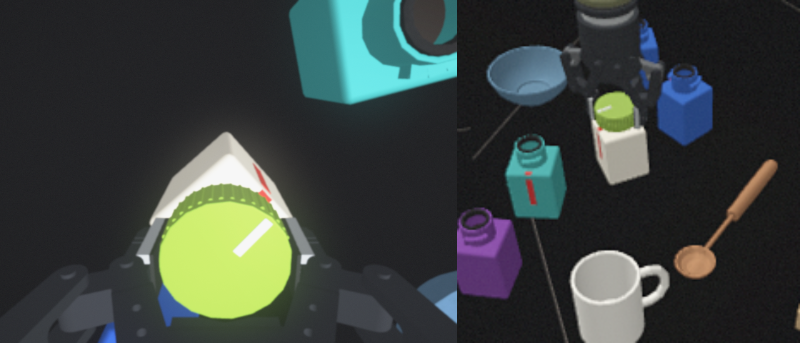

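The fingers hold the lid, but the 7 N upward push suggests the tips may be near the shoulder. I regrip 3 mm higher.

Emit:
jog_arm(
  commands=[0, 0, 0, 0, 0, 0, -0.06, 0, 0, 0, -0.06, 0],
  claw=70,
)

```text
time_s: 2.85
tcp_pos: [494.4, -196.4, 82.1]
tool_rot: [3.117, 0.386, 0.002]
wrist_force: [0.0, -0.3, -0.5]
grip_width: 69.8
grasp_force: 0.0
```

Emit:
jog_arm(
  commands=[0, 0, 0, 0, 0, 0, 0, 0, 0, 0, 0, 0, 0, 0, 0, 0, 0, 0, 0, 0],
  claw=50,
)

```text
time_s: 3.35
tcp_pos: [494.1, -195.1, 81.9]
tool_rot: [-3.117, -0.388, -0.001]
wrist_force: [-0.7, 2.1, 7.5]
grip_width: 56.6
grasp_force: 93.5
```

Emit:
jog_arm(
  commands=[0, 0, -0.2, 0, 0, 0, -0.6, 0, 0, 0, -1.2, 0, 0, 0, -1.8, 0, 0, 0, -2, 0],
)

```text
time_s: 3.85
tcp_pos: [494.8, -196.5, 183.6]
tool_rot: [3.116, 0.386, 0.005]
wrist_force: [0.8, -0.8, -5.4]
grip_width: 56.0
grasp_force: 97.1
```

```bash
python3 -c "
from h import *
o=st();print(R.from_rotvec(o['tool_rot']).as_matrix().round(4))"
```

```text
{'time_s': 3.85, 'q': [0.372, 0.634, -0.131, 1.901, 0.136, 0.611, -1.169], 'tcp_pos': [494.818, -196.485, 183.628], 'wrist_force': [0.778, -0.782, -5.367], 'torque': [-0.072, -0.106, -0.0], 'grip_width': 56.003, 'grasp_force': 97.105}
[[ 0.9698  0.2438  0.0036]
 [ 0.2438 -0.9698 -0.0014]
 [ 0.0032  0.0023 -1.    ]]
```

Emit:
jog_arm(
  commands=[0.2, -0.5, 0, 0, 0.5, -1.2, 0, 0, 0.8, -1.9, 0, 0, 1.1, -2.6, 0, 0, 1.4, -3.35, 0, 0],
)

```text
time_s: 4.35
tcp_pos: [520.0, -15.5, 180.2]
tool_rot: [3.117, 0.385, -0.003]
wrist_force: [0.4, -0.3, -4.8]
grip_width: 55.8
grasp_force: 97.1
```

Emit:
jog_arm(
  commands=[0.3, -0.75, 0, 0, 0.6, -1.5, 0, 0, 0.95, -2.3, 0, 0, 1.25, -3.1, 0, 0, 1.5, -3.6, 0, 0],
)

```text
time_s: 4.85
tcp_pos: [548.1, 181.1, 180.0]
tool_rot: [-3.115, -0.393, 0.004]
wrist_force: [-0.5, 1.1, -5.6]
grip_width: 56.2
grasp_force: 97.2
```

Emit:
jog_arm(
  commands=[0.08, -0.2, 0, 0, 0.08, -0.2, 0, 0, 0.08, -0.2, 0, 0],
)

```text
time_s: 5.15
tcp_pos: [550.2, 184.8, 180.4]
tool_rot: [3.115, 0.384, -0.004]
wrist_force: [-0.0, -1.3, -5.3]
grip_width: 55.9
grasp_force: 97.2
```

Emit:
jog_arm(
  commands=[0, 0, 0, -1.2, 0, 0, 0, -2.6, 0, 0, 0, -4, 0, 0, 0, -5.4, 0, 0, 0, -6.6],
)

```text
time_s: 5.65
tcp_pos: [550.8, 183.6, 180.9]
tool_rot: [2.799, 1.421, -0.004]
wrist_force: [0.3, -0.5, -4.1]
grip_width: 56.2
grasp_force: 97.2
```

Emit:
jog_arm(
  commands=[0, 0, 0, -0.47, 0, 0, 0, -0.47, 0, 0, 0, -0.47],
)

```text
time_s: 5.95
tcp_pos: [550.9, 184.9, 181.0]
tool_rot: [2.769, 1.482, -0.002]
wrist_force: [-0.2, -0.9, -5.2]
grip_width: 56.5
grasp_force: 97.2
```

```bash
python3 -c "
from h import *
o=st();M=R.from_rotvec(o['tool_rot']).as_matrix();print(M.round(4),np.degrees(np.arctan2(M[1,0],M[0,0])))
a=manip.get_image('wrist');t=manip.get_image('top')[190:290,180:313];cv2.imwrite('pics/t3raw.png',t)
cv2.imwrite('pics/w3raw.png',a);s=manip.get_image('scene');cv2.imwrite('pics/s3raw.png',s)
cv2.imwrite('pics/w3.png',np.hstack([cv2.resize(a,(400,300)),cv2.resize(s[150:375,270:570],(400,300))]))"
```

```text
{'time_s': 5.95, 'q': [-0.252, 0.701, -0.261, 1.749, 0.256, 0.726, -1.234], 'tcp_pos': [550.922, 184.947, 181.016], 'wrist_force': [-0.171, -0.936, -5.151], 'torque': [0.068, 0.037, 0.014], 'grip_width': 56.498, 'grasp_force': 97.207}
[[ 5.544e-01  8.322e-01 -7.000e-04]
 [ 8.322e-01 -5.544e-01 -1.700e-03]
 [-1.800e-03  3.000e-04 -1.000e+00]] 56.3305338030206
```

View pics/w3.png

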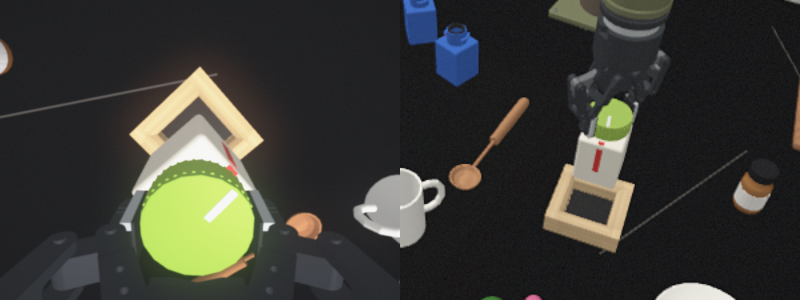

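The wrist view shows the jar held above the block, with block corners at (199,68), (130,133) and (263,133). I zoom in to measure the alignment.

```bash
python3 -c "
from h import *
a=cv2.imread('pics/w3raw.png')[95:295,190:445];cv2.imwrite('pics/w3z.png',cv2.resize(a,None,fx=3,fy=3,interpolation=cv2.INTER_CUBIC)[:600,:765])"
```

```text
(no output)
```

View pics/w3z.png

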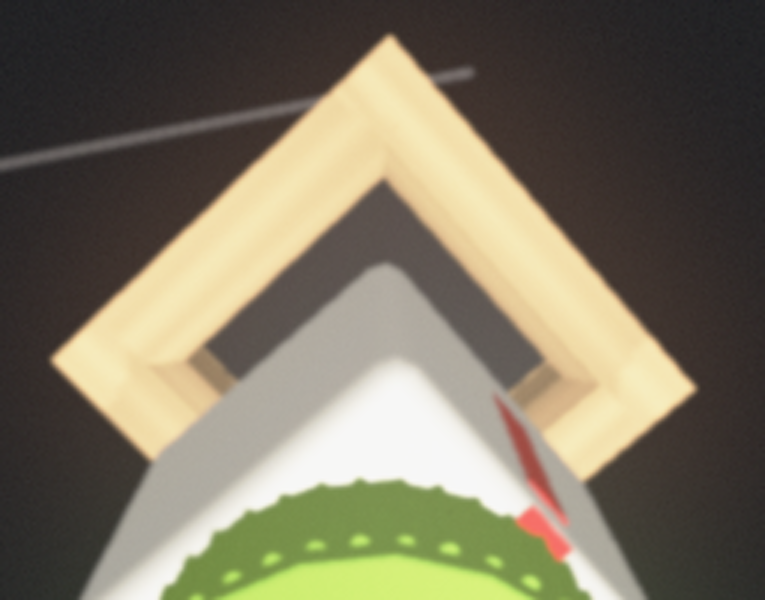

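The zoom shows the block's top corners at (390,35), (53,360) and (697,388). The jar's bottom corner is at (385,262), with bottom edges running to (155,455) and (580,475).

```bash
python3 - <<'E'
from h import *
o=st()
f=lambda p,z:wray((190+p[0]/3,95+p[1]/3),z,o)[:2]
A,B,C=[f(p,32) for p in((390,33),(50,360),(699,388))]
ang=lambda d:np.degrees(np.arctan2(d[1],d[0]))%90
print("block",A,B,C,"ctr",(B+C)/2,np.linalg.norm(A-B),np.linalg.norm(A-C),ang(B-A),ang(C-A))
zb=o["tcp_pos"][2]-82
for z,p in((zb,[(385,262),(155,455),(392,262),(580,475)]),(zb+80,[(385,362),(90,598),(412,362),(640,592)])):
    q=[f(x,z) for x in p];print("jar",ang(q[1]-q[0]),ang(q[3]-q[2]))
    # intersection corner
    d1=q[1]-q[0];d2=q[3]-q[2];t=np.linalg.solve(np.c_[d1,-d2],q[2]-q[0]);c=q[0]+t[0]*d1
    u=d1/np.linalg.norm(d1);v=d2/np.linalg.norm(d2);print("corner",c,"axis",c+30*u+30*v)
F=[ray("top",p,6) for p in[(0,0)]]
E
```

```text
{'time_s': 6.1, 'q': [-0.253, 0.702, -0.262, 1.748, 0.256, 0.726, -1.234], 'tcp_pos': [550.933, 186.495, 181.231], 'wrist_force': [-0.507, 0.613, -5.614], 'torque': [-0.005, 0.028, -0.017], 'grip_width': 56.605, 'grasp_force': 97.207}
block [598.38177657 251.80769531] [488.82757949 234.36379039] [616.10319615 141.91205513] ctr [552.46538782 188.13792276] 110.93426845732618 111.31531988779145 9.047046168820543 9.160475190925368
jar 6.649405786883705 8.062275024052127
corner [575.61001928 218.7862441 ] axis [550.01930103 185.60894702]
jar 5.98381969368603 10.817791788829396
corner [576.77751155 219.70325838] axis [552.57156024 187.10895968]
```

Emit:
jog_arm(
  commands=[0.04, 0, 0.3, -0.1, 0.04, 0, 0.7, -0.1, 0.04, 0, 1.1, -0.1, 0.04, 0, 1.35, -0.1, 0.04, 0, 1.4, -0.1],
)

```text
time_s: 6.6
tcp_pos: [550.8, 188.5, 109.1]
tool_rot: [-2.758, -1.504, 0.006]
wrist_force: [-0.3, 0.1, -4.8]
grip_width: 56.5
grasp_force: 97.1
```

Emit:
jog_arm(
  commands=[0, 0, 0.08, 0, 0, 0, 0.16, 0, 0, 0, 0.24, 0, 0, 0, 0.32, 0, 0, 0, 0.36, 0],
)

```text
time_s: 7.1
tcp_pos: [552.1, 188.9, 93.1]
tool_rot: [2.759, 1.503, 0.0]
wrist_force: [-0.2, -0.7, -5.9]
grip_width: 56.2
grasp_force: 97.1
```

Emit:
jog_arm(
  commands=[0, 0, 0.03, 0, 0, 0, 0.06, 0, 0, 0, 0.08, 0],
)

```text
time_s: 7.4
tcp_pos: [552.1, 189.0, 89.3]
tool_rot: [2.759, 1.503, 0.0]
wrist_force: [0.8, 0.3, -5.0]
grip_width: 55.9
grasp_force: 97.1
```

Emit:
jog_arm(
  commands=[0, 0, 0.02, 0, 0, 0, 0.04, 0, 0, 0, 0.04, 0],
)

```text
time_s: 7.7
tcp_pos: [552.2, 189.3, 88.2]
tool_rot: [2.759, 1.503, 0.001]
wrist_force: [-1.5, -0.8, 3.1]
grip_width: 56.0
grasp_force: 98.4
```

Emit:
jog_arm(
  commands=[0, 0, 0.02, 0, 0, 0, 0.02, 0],
)

```text
time_s: 7.9
tcp_pos: [552.2, 189.4, 88.0]
tool_rot: [2.758, 1.503, 0.002]
wrist_force: [-4.6, -0.6, 10.9]
grip_width: 56.2
grasp_force: 99.3
```

The jar is seated at the expected height with the push rising. Now I unscrew anticlockwise (negative turn), rising with the thread.

Emit:
jog_arm(
  commands=[0, 0, 0, -0.9, 0, 0, 0, -1.8, 0, 0, -0.005, -2.7, 0, 0, -0.01, -3.6, 0, 0, -0.015, -4.5],
)

```text
time_s: 8.4
tcp_pos: [553.2, 189.9, 88.6]
tool_rot: [2.328, 2.109, 0.006]
wrist_force: [-2.5, 0.8, 7.2]
grip_width: 56.0
grasp_force: 98.6
```

```bash
python3 - <<'E'
from h import *
o=st();M=R.from_rotvec(o['tool_rot']).as_matrix();print(np.degrees(np.arctan2(M[1,0],M[0,0])))
E
```

```text
{'time_s': 8.4, 'q': [-0.216, 0.851, -0.336, 1.799, 0.477, 0.569, -0.952], 'tcp_pos': [553.198, 189.94, 88.572], 'wrist_force': [-2.473, 0.773, 7.166], 'torque': [0.097, 0.342, -0.185], 'grip_width': 56.006, 'grasp_force': 98.579}
84.33945850583014
```

Emit:
jog_arm(
  commands=[0, 0, -0.004, -0.9, 0, 0, -0.008, -1.8, 0, 0, -0.012, -2.7, 0, 0, -0.016, -3.6, 0, 0, -0.02, -4.5],
)

```text
time_s: 8.9
tcp_pos: [551.8, 189.9, 89.4]
tool_rot: [-1.771, -2.594, -0.002]
wrist_force: [-4.0, 0.1, 7.2]
grip_width: 55.7
grasp_force: 98.7
```

```bash
python3 - <<'E'
from h import *
o=st();M=R.from_rotvec(o['tool_rot']).as_matrix();yaw=np.degrees(np.arctan2(M[1,0],M[0,0]));print(yaw)
im=manip.get_image('wrist');cv2.imwrite('pics/w4raw.png',im)
s=manip.get_image('scene');cv2.imwrite('pics/s4raw.png',s)
cv2.imwrite('pics/w4.png',np.hstack([cv2.resize(im,(440,330)),cv2.resize(s[190:310,350:470],(330,330))]))
E
```

```text
{'time_s': 8.9, 'q': [-0.146, 0.868, -0.464, 1.796, 0.62, 0.626, -0.61], 'tcp_pos': [551.846, 189.902, 89.382], 'wrist_force': [-3.992, 0.075, 7.174], 'torque': [0.043, 0.869, -0.227], 'grip_width': 55.681, 'grasp_force': 98.656}
111.35536474829297
```

View pics/w4.png

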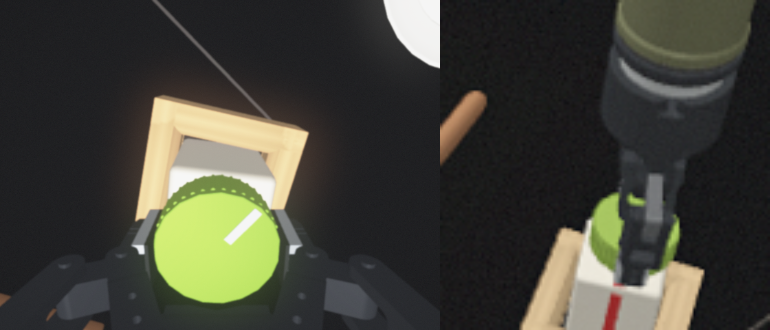

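The line kept its place in the gripper, so there was no slip. The jar sits in the block with its red stripe in the same place, and the lid is now about 0.95 rad from tight. About 25° more is needed.

Emit:
jog_arm(
  commands=[0, 0, -0.004, -0.9, 0, 0, -0.01, -1.8, 0, 0, -0.02, -2.7, 0, 0, -0.025, -3.6, 0, 0, -0.03, -4.2],
)

```text
time_s: 9.5
tcp_pos: [553.4, 188.9, 90.4]
tool_rot: [1.163, 2.916, 0.003]
wrist_force: [0.9, -0.4, 0.5]
grip_width: 56.2
grasp_force: 97.8
```

Emit:
jog_arm(
  commands=[0, 0, 0, 0, 0, 0, 0, 0],
)

```text
time_s: 9.7
tcp_pos: [553.3, 189.1, 90.3]
tool_rot: [1.17, 2.913, 0.002]
wrist_force: [0.7, -0.1, 4.9]
grip_width: 56.4
grasp_force: 98.1
```

```bash
python3 - <<'E'
from h import *
o=st();M=R.from_rotvec(o['tool_rot']).as_matrix();yaw=np.degrees(np.arctan2(M[1,0],M[0,0]));print(yaw)
im=manip.get_image('wrist')
# line angle: white px within lid
h=cv2.cvtColor(im,cv2.COLOR_BGR2HSV)
lid=cv2.morphologyEx(cv2.inRange(h,(30,70,140),(45,255,255)),cv2.MORPH_CLOSE,np.ones((25,25)))
lid=cv2.erode(cv2.drawContours(lid*0,[cv2.convexHull(big(lid))],-1,255,-1),np.ones((9,9)))
w=cv2.inRange(h,(0,0,180),(180,70,255))&lid
p=big(w)[:,0];P=np.array([wray(q,o['tcp_pos'][2]+26,o)[:2] for q in p]).astype(np.float32)
vx,vy,*_=cv2.fitLine(P,cv2.DIST_L2,0,.01,.01).ravel();print("lid yaw",np.degrees(np.arctan2(vy,vx))%180,len(p))
im[w>0]=(0,0,255);cv2.imwrite('pics/w5.png',im)
E
```

```text
{'time_s': 9.7, 'q': [-0.083, 0.89, -0.578, 1.791, 0.735, 0.686, -0.275], 'tcp_pos': [553.309, 189.058, 90.29], 'wrist_force': [0.675, -0.125, 4.917], 'torque': [-0.072, -0.171, -0.008], 'grip_width': 56.416, 'grasp_force': 98.072}
136.23565306451772
lid yaw 95.05737 112
```

The torque has dropped to about 0, so the thread has let go. The lid yaw is 95° against the jar's 9 to 15°, which is about 1.45 rad. Now I lift straight up.

Emit:
jog_arm(
  commands=[0, 0, -0.05, 0, 0, 0, -0.1, 0, 0, 0, -0.15, 0, 0, 0, -0.2, 0],
)

```text
time_s: 10.15
tcp_pos: [551.7, 188.8, 99.5]
tool_rot: [-1.168, -2.916, 0.001]
wrist_force: [0.5, -0.2, -0.8]
grip_width: 56.2
grasp_force: 97.8
```

Emit:
jog_arm(
  commands=[0, 0, -0.15, 0, 0, 0, -0.3, 0, 0, 0, -0.5, 0, 0, 0, -0.7, 0, 0, 0, -0.7, 0],
)

```text
time_s: 10.65
tcp_pos: [553.1, 189.7, 136.4]
tool_rot: [1.167, 2.914, 0.004]
wrist_force: [0.4, -0.2, -0.2]
grip_width: 56.0
grasp_force: 97.8
```

Emit:
jog_arm(
  commands=[0, 0, 0, 0, 0, 0, 0, 0, 0, 0, 0, 0],
)

```text
time_s: 10.95
tcp_pos: [551.8, 188.7, 134.1]
tool_rot: [-1.167, -2.916, 0.001]
wrist_force: [0.3, 0.2, -0.2]
grip_width: 55.9
grasp_force: 97.8
```

```bash
python3 - <<'E'
from h import *
o=st();M=R.from_rotvec(o['tool_rot']).as_matrix();print(M.round(4).tolist())
im=manip.get_image('wrist');s=manip.get_image('scene');cv2.imwrite('pics/s6raw.png',s)
cv2.imwrite('pics/w6.png',np.hstack([cv2.resize(im,(440,330)),cv2.resize(s[180:340,345:505],(330,330),interpolation=cv2.INTER_CUBIC)]))
for z in(112,142):print(z,proj("scene",(552.3,188,z))) 
E
```

```text
{'time_s': 10.95, 'q': [-0.055, 0.831, -0.63, 1.768, 0.674, 0.772, -0.222], 'tcp_pos': [551.78, 188.7, 134.088], 'wrist_force': [0.307, 0.19, -0.225], 'torque': [0.013, -0.053, -0.03], 'grip_width': 55.934, 'grasp_force': 97.772}
[[-0.7237, 0.6901, -0.0008], [0.6901, 0.7237, -0.0005], [0.0002, -0.0009, -1.0]]
112 [418.67285735 272.85325115]
142 [421.17269152 262.00236721]
```

View pics/w6.png

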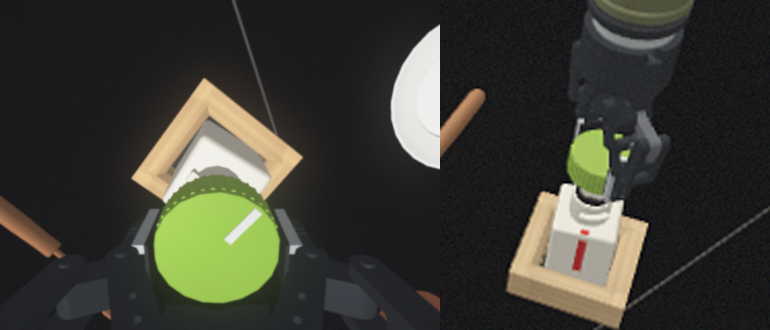

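The pictures show the jar home in the block with an open neck and black seal. The lid is held level above it, about 29 mm over the mouth. I hand in now.

```bash
python3 -c "
from h import *
print(manip.finish_job())"
```

```text
the job is handed in; nothing more can be done
None
```

I handed in the job at about 11 s: the jar is home in the block, and the lid is unscrewed about 1.4 to 1.5 rad from tight and held level about 29 mm above the open mouth; no result came back.

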